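Show the flat eyedrop bottle to the inspection camera

ROBOT

A 7-joint arm with a two-finger parallel gripper is mounted at the origin on the work surface. World frame = base frame: x ahead of the robot, y to its left, z up, the work surface at z = 0. Lengths are in mm, angles in rad, forces in N, time in s.
With the tool pointing down it reaches from about 400 to 925 mm from the base axis. Payload 4.1 kg.
Tool frame: the origin (TCP) lies midway between the tips of the shut fingers; the grasp point (between the pads) lies 19 mm behind it; z points along the fingers, y is the line along which they close (so a half turn about z gives the same grasp; the last joint's range is limited). The gripper opens to 85 mm and grips with 20 to 120 N. Pads are 22 mm wide; open, the fingers measure 114 mm over their backs; the gripper's body (76 mm by 85 mm) begins 54 mm behind the grasp point. The pads swing forward as they close: fully open they stand 13 mm farther back than shut.
Start: joints at [-1.337, 0.398, 0.045, 1.537, -0.019, 1.207, -0.051], TCP at [212.329, 614.378, 231.347] pointing down, gripper open.
Joint ranges: [-2.82, 2.82], [-0.49, 2.23], [-1.37, 1.46], [0, 2.46], [-1.36, 4.5], [0.23, 2], [-2.94, 2.94]. Speed limits (rad/s): [2.57, 2.57, 3.14, 3.14, 3.14, 3.14, 3.14].

INTERFACE

Orientations are given as a unit quaternion [w, x, y, z].
In Python, from bench import manip, optics gives the robot as it stands.
- The arm moves only by the tool move_arm, never from a script. Its argument "moves" is one flat list of numbers, 5 for each row, row after row: the opening, from 0 (shut) to 1 (fully open), then the shift along the tool's x, y, z in m, then the turn about the tool's z in degrees. In form: [jaw, x, y, z, roll, jaw, x, y, z, roll, ...]. A call has 1 to 12 rows; each row is the pose to reach, as a shift and turn from the pose commanded when the call began, along the tool's axes at that moment; what a row does not reach only later rows make up. A row lasts 1/10 s, in which the tool goes at most 50 mm and 8.59 degrees, less where a joint would pass 70% of its speed; a pose out of reach is approached as far as the arm can. A call with a gripper value outside its range is refused whole. The fingers move at their own pace and stop on an object; the grip force is fixed at half the most. Time passes only in rows, so rows that repeat a pose let the fingers close. It gives the time, the measured TCP pose, the force, the opening and the grip force at its end, in the units of the state.
- manip.get_obs(): the state, without advancing time (a new reading comes with each control period).
- optics.capture(name): name is "scene" or "top" or "wrist"; returns (picture, depth): 420x560x3 uint8, red, green, blue; 420x560 float32, mm along the optical axis (not along the pixel's ray), 0 where there is no reading.
- optics.get_calibration(name): a dict with "vfov" (degrees; the focal length in pixels is half the picture's height over the tangent of half this angle, whatever the lens; pixels are square), "cx", "cy" (the principal point, pixels), "k1" (the pictures are not rectified: a ray, as slopes to the right and down, at radius r is drawn at 1 + k1 r^2 times it, then the intrinsics apply), "R" (3x3) and "t" (3): a world point X has camera coordinates R X + t. Camera axes: x right, y down, z forward; pixel columns grow to the right and rows downward; lengths in mm; the calibration is good to about 2 mm. A picture is of the moment at which its call begins: read the wrist's pose just before it. get_calibration takes no time and is no camera call; for the wrist camera it gives the pose at the moment of the call.
- manip.hand_in(): hands the job in; it is judged then, once.
The state is a dict: "t": time; "joint_positions": joint angles; "joint_vel": joint speeds; "effort": joint torques, N m; "ee_pos": TCP position; "orientation": TCP orientation; "wrist_force": force on the tool from outside, world axes, zero at the start; "ft_torque": the same for the moment, N m; "width": opening from 0.0 (shut) to 1.0 (fully open); "grasp_force": force on a finger pad.
Only numpy, scipy, OpenCV 4.12 (cv2) and the standard library are available. Lean on these libraries where they do the work, as an engineer would, in place of code of your own. Each camera call takes 0.05 s, during which the arm holds its last target. There are 200 camera calls.

TASK

Draw the flat-sided eyedrop bottle out along its slot through the open front of the keeper, then hold it up in the air about 12 cm straight in front of the camera's lens, centred in its view, with a broad face square to the lens and the cap uppermost in the picture. Finish still holding it there, motionless in the gripper, and leave the round bottle, the camera and everything else on the cart undisturbed.

Things in the scene. Friction and masses are not known exactly. Their poses are not given: they have to be found in the camera images.
- flat_bottle: Bottle to show: white, 78 mm tall, 30 g, standing in either lane of the keeper. Oblong body 22 (x) by 36 (y) mm, 38 mm high, with alike broad faces across x, each with a plain paper label; round neck 12 mm thick from 38 to 50 mm; square cap 18 x 18 mm from 50 to 78 mm, flat sides across x and y. Origin: centre of the underside, z towards the cap.
- flat_bottle_mid (a point): Middle of the flat bottle's body, 19 mm above its underside, between the two broad faces; axes as the bottle.
- round_bottle: Bystander, in the other lane: white round bottle, body 30 mm across, slightly tapering round cap 18 to 14 mm, 78 mm tall, 30 g. Origin: centre of the underside.
- keeper: Bottle keeper fixed to the cart top, 120 (x) by 170 (y) mm, no floor: dark steel walls (sides, middle, back) and a see-through smoked cover from z = 44 to 48 mm. Two lanes at y = +40 and -40 mm, open at the front (-x, robot side, x = -60 mm). Over each, an 18 mm slot from the front edge to x = +45 mm takes the neck: cap above, wider body below the cover. Origin: centre of footprint, cart-top level.
- lens (a point): Centre of the camera's lens front, 0.25 to 0.32 m up. The camera looks along this frame's -x, 30 degrees below level, roughly towards the robot; y is level (picture horizontal), z is up in the picture. White head 70 mm wide, 36 high, within 70 mm behind the lens, on a 14 mm upright post 390 mm high, 45 mm behind the lens, with a black foot 110 mm across. It shifts if pushed hard.
- tumbler: Bystander: open glass tumbler, 68 mm across the rim, 95 mm high. Origin: centre of the underside.
- kidney_dish: Bystander: stainless kidney dish, about 200 x 105 mm, 36 mm high. Origin: on the underside, in the middle of the bent trough.
- timer: Bystander: round white timer 72 mm across with a red bar knob, 47 mm high in all. Origin: centre of the underside.
- pill_box: Bystander: white seven-day pill box 50 x 150 x 24 mm. Origin: centre of the underside.
- lens_case: Bystander: white two-cup contact-lens case 30 x 70 mm, 14 mm high. Origin: centre of the underside.
Things that resemble listed ones, but are neither listed nor needed, are in the scene too. What is shaped like the keeper but purple or turquoise is not meant.

How it is judged (in metres and radians):
On the way:
1. the flat bottle is drawn out past the keeper's front edge (its axis at least 20 mm in front of the edge) (x of flat_bottle in the frame of keeper below -0.08 m), for 0.1 s.
At the end, for the whole second after the job is handed in: The fingers hold the flat bottle still, underside over 110 mm up; its body's middle is 95 to 145 mm before the lens and within 20 mm of the line of sight each way; broad faces within 0.22 rad of square to the lens, width within 0.22 rad of the picture's horizontal, cap uppermost (x of flat_bottle_mid in the frame of lens between -0.145 and -0.095 m and y of flat_bottle_mid in the frame of lens between -0.02 and 0.02 m and z of flat_bottle_mid in the frame of lens between -0.02 and 0.02 m and angle between the x axis of flat_bottle and the x axis of lens, either way round below 0.22 rad and angle between the y axis of flat_bottle and the y axis of lens, either way round below 0.22 rad and angle between flat_bottle's own z axis and vertical below 0.9 rad and height (world z) of flat_bottle above 0.11 m and contact force between the fingers and flat_bottle above 0.5 N and linear speed of flat_bottle below 0.03 m/s); the arm keeps its last pose, push and grip.
It fails at once if the round bottle is knocked over or shifted by more than 25 mm (distance of round_bottle from where it was at the start of the episode above 0.025 m or angle between round_bottle's own z axis and vertical above 0.4 rad).
It fails at once if the camera head is shifted by more than 20 mm (distance of lens from where it was at the start of the episode above 0.02 m).
It fails at once if the glass tumbler is moved by more than 30 mm or tipped (distance of tumbler from where it was at the start of the episode above 0.03 m or angle between tumbler's own z axis and vertical above 0.4 rad).
It fails at once if the kidney dish, timer, pill box or lens case is moved by more than 30 mm (distance of any of kidney_dish, timer, pill_box, lens_case from where it was at the start of the episode above 0.03 m).
It also fails if it takes over 42 s, if anything falls off the work surface, if the arm or the gripper's body presses on something with over 40 N, if the wrist force passes 120 N, or if a joint passes its speed limit or range.

## Working session

There is one attempt and no reset: what is moved stays moved. The work goes in short steps, Python scripts to look and compute and a tool call to move; the robot and the scene stay as the last step left them, time stands still between calls to the robot, and variables do not carry over. Pictures are saved under pics/ and viewed, at most 10 in all, crops included, and the job is handed in when it is done.

Besides the shell and the picture viewer there is one more tool, called after "Call:" as name(argument=value, ...) on one line, values as JSON. move_arm: Moves the arm, as the interface text tells. Its arguments: {"type":"object","properties":{"moves":{"type":"array"}},"required":["moves"]}

```bash
ls; mkdir -p pics; cat > h.py <<'E'
import numpy as np, cv2
from bench import manip, optics
from scipy.spatial.transform import Rotation as Ro
def cap(n):
    c=optics.get_calibration(n); p,d=optics.capture(n); np.savez(f'{n}.npz',p=p,d=d,**{k:np.array(c[k]) for k in c}); return p,d,c
def pts(n,u,v,depth=None):
    z=np.load(f'{n}.npz'); f=210/np.tan(np.radians(float(z['vfov'])/2))
    K=np.array([[f,0,z['cx']],[0,f,z['cy']],[0,0,1.]])
    u=np.atleast_1d(u).astype(float);v=np.atleast_1d(v).astype(float)
    xy=cv2.undistortPoints(np.stack([u,v],-1)[:,None],K,np.array([float(z['k1']),0,0,0,0]))[:,0]
    d=z['d'][v.astype(int),u.astype(int)] if depth is None else depth
    X=np.c_[xy,np.ones(len(u))]
    return X,d,z['R'],z['t']
def world(n,u,v,depth=None):
    X,d,R,t=pts(n,u,v,depth); return (X*np.reshape(d,(-1,1))-t)@R
def onz(n,u,v,h):
    X,d,R,t=pts(n,u,v); D=X@R; C=-R.T@t; return C+D*((h-C[2])/D[:,2])[:,None]
def proj(n,P):
    z=np.load(f'{n}.npz'); f=210/np.tan(np.radians(float(z['vfov'])/2))
    K=np.array([[f,0,z['cx']],[0,f,z['cy']],[0,0,1.]])
    return cv2.projectPoints(np.atleast_2d(P).astype(float),cv2.Rodrigues(z['R'])[0],z['t'].astype(float),K,np.array([float(z['k1']),0,0,0]))[0][:,0]
def save(n,name,box=None,s=1):
    p=np.load(f'{n}.npz')['p'][...,::-1]
    if box: p=p[box[1]:box[3],box[0]:box[2]]
    cv2.imwrite(f'pics/{name}.png',cv2.resize(p,None,fx=s,fy=s,interpolation=cv2.INTER_CUBIC))
E
python3 - <<'E'
from h import *
ims=[]
for n in ['scene','top']:
    p,d,c=cap(n); print(n,c)
    save(n,n,None,1.4)
o=manip.get_obs();print(o)
E
```

```text
pics
scene {'vfov': 56.18384190830949, 'cx': 288.18477559474604, 'cy': 211.3722059942768, 'k1': -0.0723910374979364, 'R': array([[-0.52831158,  0.84893675, -0.01390184],
       [ 0.72118203,  0.44004565, -0.53502926],
       [-0.44808856, -0.29268791, -0.84471914]]), 't': array([ 263.19704534, -267.97949159, 1393.28100357])}
top {'vfov': 53.999860753229314, 'cx': 276.5061484867073, 'cy': 205.40454520351244, 'k1': -0.022270697940622454, 'R': array([[ 0.0103037 , -0.99993177, -0.00550301],
       [-0.97153191, -0.00870814, -0.23674865],
       [ 0.23668457,  0.00778573, -0.97155535]]), 't': array([   1.27742144,  522.79972171, 1063.177175  ])}
{'t': 0.1, 'joint_positions': array([-1.33699899,  0.39913915,  0.04503434,  1.53775933, -0.01872072,
        1.20693214, -0.05068862]), 'joint_vel': array([-0.00024943, -0.00186133, -0.00116118, -0.00396896, -0.00292939,
        0.00081501, -0.00043731]), 'effort': array([ 3.60515936e-03, -4.76261294e+01,  1.37042742e+00, -2.54949152e+01,
        1.19591440e-02,  5.05911114e-03,  5.91708911e-06]), 'ee_pos': array([212.12656875, 613.7945198 , 230.3513025 ]), 'orientation': array([-9.79973351e-05,  1.65573716e-01,  9.86196999e-01, -9.02847910e-04]), 'wrist_force': array([-0.19367054, -0.33406553, -0.0092693 ]), 'ft_torque': array([-0.02164535, -0.0128642 ,  0.02770678]), 'grasp_force': 0.0, 'width': 1.0038518330026638}
```

View pics/scene.png

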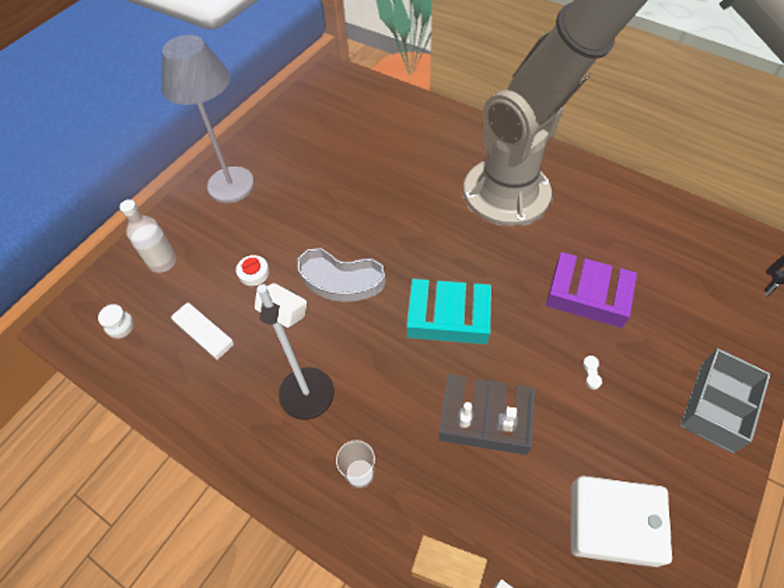

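View pics/top.png

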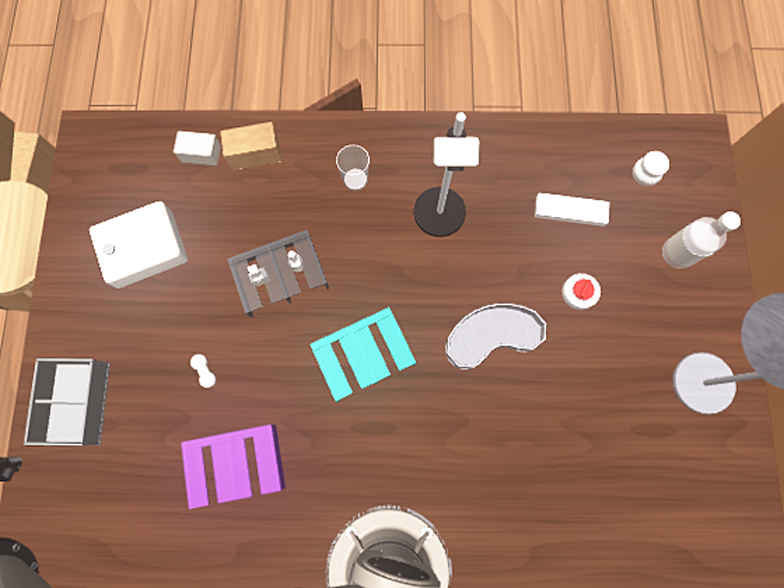

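The scene view shows the dark keeper at about (488,413) of the enlarged picture, with caps at (466,413) and (509,418). The camera is at (268,300) with its foot at (306,392). In the top view the keeper is at (278,272), with caps at (255,272) and (294,260).

Things that could be taken for the targets:
- **Keeper:** turquoise one at top (363,353), purple one at (233,466).
- **Bottle:** left cap (255,272), right cap (294,260), the jar at (652,167) and the big bottle at (695,243).

I'll check the choice in a close crop.

```bash
python3 - <<'E'
from h import *
save('top','a',(155,155,245,235),5); save('scene','b',(305,255,395,335),5)
a=cv2.imread('pics/a.png');b=cv2.imread('pics/b.png')
cv2.imwrite('pics/crop.png',cv2.resize(np.hstack([a,b]),(800,356)))
E
```

```text
(no output)
```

View pics/crop.png

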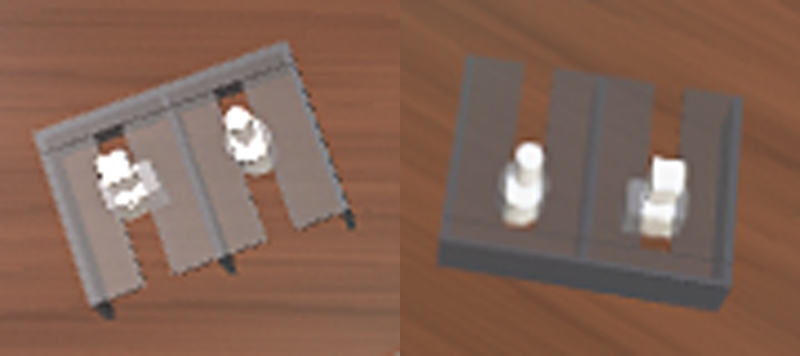

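The left bottle in the top view (square cap on an oblong body) is the flat one, in the keeper's +y lane. The cap is at crop (112,165) in the top half and (668,172) in the scene half. The other cap is round.

```bash
python3 - <<'E'
from h import *
s=400/90
A=lambda l:np.array(l)/s+[155,155]
B=lambda l:(np.array(l)-[400,0])/s+[305,255]
c=A([[38,135],[288,42],[350,213],[97,303]]);P=onz('top',c[:,0],c[:,1],48);print('top keeper',P.round(1))
c=B([[726,285],[440,243],[468,57],[742,97]]);P2=onz('scene',c[:,0],c[:,1],48);print('scene keeper',P2.round(1))
for Q in(P,P2):print(Q.mean(0),np.linalg.norm(Q[0]-Q[1]),np.linalg.norm(Q[1]-Q[2]))
c=A([[112,163]]);print('flat cap top',onz('top',c[:,0],c[:,1],78),world('top',c[:,0],c[:,1]))
c=B([[668,172]]);print('flat cap scene',onz('scene',c[:,0],c[:,1],78),world('scene',c[:,0],c[:,1]))
c=A([[237,120]]);print('round cap',onz('top',c[:,0],c[:,1],78))
for n in('scene','top'):
    v,u=np.mgrid[:420,:560];W=world(n,u.ravel(),v.ravel());d=np.load(n+'.npz')['d'].ravel();p=np.load(n+'.npz')['p'].reshape(-1,3)
    m=(d>0)&(W[:,2]>215)&(W[:,2]<420)&(W[:,0]>400)&(W[:,0]<1000)&(abs(W[:,1])<350)
    X=W[m];np.savez(n+'_head.npz',X=X,c=p[m]);print(n,len(X),X.min(0),X.max(0))
    w=X[p[m].min(1)>170];h,e=np.histogram(w[:,2],12);print(h,e.round())
    # planes
    r=np.random.default_rng(0);R=w
    for k in range(3):
        best=0
        for i in range(600):
            a=R[r.choice(len(R),3,False)];nn=np.cross(a[1]-a[0],a[2]-a[0]);L=np.linalg.norm(nn)
            if L<50:continue
            nn/=L;q=abs((R-a[0])@nn)<1.5
            if q.sum()>best:best=q.sum();bq=q
        C=R[bq].mean(0);nn=np.linalg.svd(R[bq]-C)[2][2];nn*=np.sign(nn[2]);rc=cv2.minAreaRect((( R[bq]-C)@np.linalg.svd(R[bq]-C)[2][:2].T).astype(np.float32))
        print(k,best,C.round(1),nn.round(3),rc);R=R[~bq]
        if len(R)<30:break
E
```

```text
top keeper [[581.5 324.6  48. ]
 [644.7 168.8  48. ]
 [532.4 125.2  48. ]
 [473.7 279.8  48. ]]
scene keeper [[588.2 327.5  48. ]
 [651.9 174.9  48. ]
 [541.1 130.8  48. ]
 [477.6 286.   48. ]]
[558.05387317 224.58527124  48.        ] 168.1206925879447 120.4978263650161
[564.70100157 229.78515548  48.        ] 165.40528554164786 119.27609396268129
flat cap top [[555.18304544 268.82980667  78.        ]] [[555.81114665 269.39982971  75.73334592]]
flat cap scene [[556.55189151 269.67194494  78.        ]] [[556.92189779 269.70210428  78.88712441]]
round cap [[583.29396003 193.4294845   78.        ]]
scene 986 [ 655.61110396 -136.25012368  215.64076469] [727.76681431 -65.22687741 390.57294857]
[ 16  14  16  15  15  11  53 282 219  20  23  57] [216. 230. 245. 259. 274. 289. 303. 318. 332. 347. 361. 376. 391.]
0 250 [680.1 -95.5 333.2] [-0.468  0.006  0.884] ((-3.061573028564453, 5.807201385498047), (49.853389739990234, 62.6487922668457), 74.71648406982422)
1 152 [706.2 -93.2 309.5] [0.687 0.726 0.004] ((-5.3611907958984375, -15.14914321899414), (174.03280639648438, 52.114524841308594), 1.844464659690857)
2 116 [706.3 -94.8 327.6] [0.865 0.023 0.501] ((5.233589172363281, 0.7295942306518555), (64.4625244140625, 28.133819580078125), 0.44307374954223633)
top 869 [ 653.2192253  -137.22405633  217.84534786] [716.65211314 -66.81637394 393.38736314]
[ 46 159 204 201  51   4   0   1   0   2   0  40] [318. 324. 330. 337. 343. 349. 356. 362. 368. 374. 381. 387. 393.]
0 381 [ 677.1 -102.2  334.8] [-0.455  0.005  0.89 ] ((0.7474517822265625, -2.781576156616211), (65.87725830078125, 47.87084197998047), 2.6556901931762695)
1 139 [ 673.4 -102.7  330. ] [-0.464  0.011  0.886] ((1.4119682312011719, 4.520133972167969), (68.23688507080078, 42.75362014770508), 4.191516876220703)
2 99 [679.3 -95.7 338.8] [-0.488  0.01   0.873] ((-4.680021286010742, 3.256528854370117), (63.37542724609375, 50.73916244506836), 2.6338939666748047)
```

```bash
python3 - <<'E'
from h import *
ex=np.array([.866,0.012,.5]);ex/=np.linalg.norm(ex);ey=np.array([-.012,1,0]);ez=np.cross(ex,ey)
M=np.array([ex,ey,ez])
for n in('scene','top'):
    z=np.load(n+'_head.npz');X=z['X'];c=z['c'];L=X@M.T
    for nm,m in(('white',c.min(1)>165),('dark',c.max(1)<90)):
        q=L[m];print(n,nm,len(q),np.percentile(q,[1,3,10,50,90,97,99],axis=0).round(0).T.tolist())
u=np.array([311,390,415,336])/1.4;v=np.array([347,308,360,401])/1.4
print('turq',onz('top',u,v,48).round())
for n in('scene','top'):
    v,u=np.mgrid[:420,:560];W=world(n,u.ravel(),v.ravel())
    a=np.radians(22.3);k=np.array([[np.cos(a),np.sin(a)],[-np.sin(a),np.cos(a)]]);K=(W[:,:2]-[561,227])@k.T
    m=(abs(K[:,0])<75)&(abs(K[:,1])<95)&(W[:,2]>20)
    for lo in range(-70,75,10):
        q=W[m&(abs(K[:,0]-lo)<5)];print(n,lo,len(q),np.percentile(q[:,2],[50,90,99]).round(1) if len(q) else '')
    q=m&(W[:,2]>42);print(np.percentile(K[q],[.5,99.5],axis=0))
E
```

```text
scene white 757 [[725.0, 732.0, 738.0, 761.0, 796.0, 806.0, 808.0], [-141.0, -138.0, -130.0, -103.0, -76.0, -75.0, -74.0], [-163.0, -149.0, -109.0, -53.0, -37.0, -17.0, -15.0]]
scene dark 139 [[775.0, 776.0, 778.0, 787.0, 790.0, 792.0, 792.0], [-117.0, -116.0, -113.0, -102.0, -97.0, -96.0, -96.0], [-82.0, -81.0, -79.0, -67.0, -56.0, -54.0, -53.0]]
top white 716 [[730.0, 730.0, 734.0, 754.0, 773.0, 803.0, 808.0], [-143.0, -141.0, -136.0, -109.0, -81.0, -77.0, -75.0], [-55.0, -53.0, -51.0, -48.0, -45.0, -13.0, -11.0]]
top dark 71 [[723.0, 723.0, 723.0, 775.0, 783.0, 785.0, 787.0], [-122.0, -122.0, -120.0, -105.0, -98.0, -96.0, -96.0], [-75.0, -72.0, -59.0, -52.0, -49.0, -48.0, -47.0]]
turq [[407. 152.  48.]
 [485.   0.  48.]
 [384. -49.  48.]
 [305. 101.  48.]]
scene -70 0 
scene -60 43 [45.2 48.2 50.2]
scene -50 170 [46.3 48.2 50. ]
scene -40 168 [46.4 48.5 50.5]
scene -30 171 [46.3 48.7 50.5]
scene -20 174 [46.3 49.2 50.4]
scene -10 172 [46.7 48.9 50.7]
scene 0 180 [47.  50.2 76.9]
scene 10 234 [47.4 75.6 79.6]
scene 20 310 [46.8 68.6 77.8]
scene 30 195 [46.7 49.1 50.3]
scene 40 188 [47.  49.3 50.9]
scene 50 243 [46.9 49.  51. ]
scene 60 381 [43.3 48.2 50.2]
scene 70 0 
[[-57.06812539 -82.76832945]
 [ 62.39680833  84.53992183]]
top -70 0 
top -60 121 [48.  51.2 52.7]
top -50 180 [48.7 51.3 54.1]
top -40 169 [49.  51.5 53.1]
top -30 167 [48.8 51.3 54. ]
top -20 170 [48.6 51.5 54.7]
top -10 167 [48.9 50.9 52.9]
top 0 278 [48.5 65.1 80.8]
top 10 220 [49.3 77.8 82.6]
top 20 159 [48.9 52.  80. ]
top 30 163 [48.5 51.4 53. ]
top 40 170 [48.5 51.6 53.8]
top 50 212 [48.6 51.5 52.9]
top 60 95 [48.  50.1 51.8]
top 70 0 
[[-60.43515386 -82.76883551]
 [ 59.67506348  86.32962805]]
```

The keeper centre is about (561,227) with yaw 22.3°, and the flat bottle is at (556,269). The lens is about (659,-99,302). The moves can't tilt the tool. So I'll grip the cap by its y flats, draw the bottle out, and hook its foot on the keeper's back edge to pivot it about 30° between the pads. First I go to a hover above the bottle.

Call:
move_arm(moves=[0.5,-0.038,-0.018,0.007,-4,0.5,-0.078,-0.038,0.014,-8,0.5,-0.118,-0.058,0.021,-12,0.5,-0.158,-0.078,0.028,-16,0.5,-0.198,-0.097,0.035,-20,0.5,-0.238,-0.116,0.042,-24,0.5,-0.278,-0.136,0.05,-28,0.5,-0.318,-0.155,0.058,-32,0.5,-0.358,-0.175,0.065,-36,0.5,-0.398,-0.194,0.073,-40,0.5,-0.438,-0.214,0.08,-41.3,0.5,-0.438,-0.214,0.08,-41.3])

```text
t: 1.3
ee_pos: [560.8, 260.1, 149.9]
orientation: [-0.0, -0.187, 0.982, -0.003]
wrist_force: [-0.3, 0.0, -0.5]
width: 0.501
grasp_force: 0.0
```

```bash
cat > obs.py <<'E'
from h import *
def st():
    o=manip.get_obs();q=o['orientation'];r=Ro.from_quat(np.r_[q[1:],q[0]])
    print('t',round(o['t'],2),'pos',o['ee_pos'].round(1),'ydir',np.degrees(np.arctan2(*r.as_matrix()[:2,1][::-1])).round(1),'z',r.as_matrix()[:,2].round(3),'w',round(o['width'],3),'g',round(o['grasp_force'],1),'F',o['wrist_force'].round(1),'q',o['joint_positions'].round(2))
    return o,r.as_matrix()
E
python3 - <<'E'
from obs import *
st();cap('wrist');save('wrist','w1',None,1)
print(proj('wrist',[[556,269.3,78],[561,227,48]]))
E
```

```text
t 1.3 pos [560.8 260.1 149.9] ydir 111.6 z [ 0.001 -0.006 -1.   ] w 0.501 g 0.0 F [-0.3  0.  -0.5] q [-0.59  0.41  0.11  1.71 -0.05  1.02  1.48]
[[300.2846874  218.90386448]
 [247.43895036 192.99156946]]
```

View pics/w1.png

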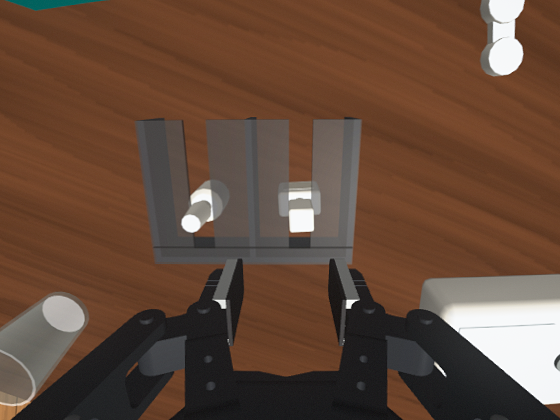

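The wrist view shows the square cap of the flat bottle at (301,219), exactly where predicted (300,219). The round bottle's cap is at (191,223), and the keeper lies square to the tool. Next I descend and grip.

Call:
move_arm(moves=[0.5,0.001,0.01,0.02,0,0.5,0.001,0.01,0.05,0,0.5,0.001,0.01,0.08,0,0.5,0.001,0.01,0.093,0,0.5,0.001,0.01,0.094,0,0.1,0.001,0.01,0.094,0,0.1,0.001,0.01,0.094,0,0.1,0.001,0.01,0.094,0,0.1,0.001,0.01,0.094,0,0.1,0.001,0.01,0.094,0])

```text
t: 2.35
ee_pos: [554.2, 273.7, 59.0]
orientation: [0.001, -0.192, 0.981, -0.002]
wrist_force: [2.4, -6.3, -0.1]
width: 0.195
grasp_force: 61.7
```

```bash
python3 - <<'E'
from obs import *
st()
E
```

```text
t 2.35 pos [554.2 273.7  59. ] ydir 112.1 z [ 0.004 -0.004 -1.   ] w 0.195 g 61.7 F [ 2.4 -6.3 -0.1] q [-0.6   0.52  0.09  1.78 -0.05  0.85  1.47]
```

Call:
move_arm(moves=[0.4,0,-0.004,0,0,0.4,0,-0.004,0,0,0.4,0,-0.004,0.003,0,0.4,0,-0.004,0.006,0,0.4,0,-0.004,0.006,0,0.1,0,-0.004,0.006,0,0.1,0,-0.004,0.006,0,0.1,0,-0.004,0.006,0,0.1,0,-0.004,0.006,0])

```text
t: 3.25
ee_pos: [553.8, 272.6, 51.3]
orientation: [0.0, -0.192, 0.981, -0.001]
wrist_force: [2.3, -4.7, 0.2]
width: 0.202
grasp_force: 62.3
```

```bash
python3 - <<'E'
from obs import *
st()
E
```

```text
t 3.25 pos [553.8 272.6  51.3] ydir 112.2 z [ 0.001 -0.002 -1.   ] w 0.202 g 62.3 F [ 2.3 -4.7  0.2] q [-0.6   0.53  0.09  1.78 -0.06  0.83  1.48]
```

Call:
move_arm(moves=[0.1,0,-0.004,0,0,0.1,0,-0.004,-0.003,0,0.1,0.01,-0.004,-0.003,0,0.1,0.03,-0.004,-0.003,0,0.1,0.05,-0.004,-0.003,0,0.1,0.05,-0.004,-0.003,0])

```text
t: 3.85
ee_pos: [504.8, 251.2, 54.0]
orientation: [-0.002, -0.193, 0.981, 0.0]
wrist_force: [0.4, 0.3, -0.8]
width: 0.202
grasp_force: 62.3
```

```bash
python3 - <<'E'
from obs import *
st()
E
```

```text
t 3.85 pos [504.8 251.2  54. ] ydir 112.3 z [-0.004 -0.001 -1.   ] w 0.202 g 62.3 F [ 0.4  0.3 -0.8] q [-0.61  0.45  0.09  1.91 -0.06  0.79  1.47]
```

Call:
move_arm(moves=[0.1,0.02,0,0,0,0.1,0.04,0,0,0,0.1,0.055,0,0,0,0.1,0.055,0,0,0,0.1,0.055,0,0,0,0.1,0.055,0,-0.03,0,0.1,0.055,0,-0.06,0,0.1,0.055,0,-0.09,0,0.1,0.055,0,-0.09,0])

```text
t: 4.75
ee_pos: [461.9, 233.3, 148.9]
orientation: [0.005, -0.193, 0.981, 0.002]
wrist_force: [-0.1, 0.0, -0.7]
width: 0.2
grasp_force: 62.2
```

```bash
python3 - <<'E'
from obs import *
st();cap('scene');
for n in ['wrist']: cap(n)
u,v=proj('scene',[[454,231,115]])[0];print(u,v)
u,v=int(u),int(v);save('scene','s2',(u-60,v-60,u+60,v+60),5)
E
```

```text
t 4.75 pos [461.9 233.3 148.9] ydir 112.2 z [ 0.009  0.006 -1.   ] w 0.2 g 62.2 F [-0.1  0.  -0.7] q [-0.64  0.24  0.1   1.95 -0.03  0.94  1.44]
371.4642449928765 249.43177001096177
```

View pics/s2.png

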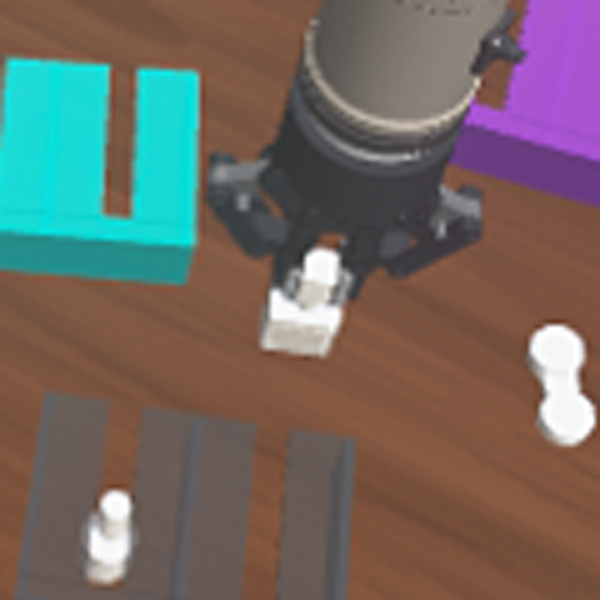

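The held bottle, clear of the keeper, is at (310,310) in the crop. The round bottle is still at (108,535). I'll draw the bottle out a bit farther to be sure, then carry it over to behind the keeper's back wall.

Call:
move_arm(moves=[0.1,0.02,0,0,0,0.1,0.02,0,0,0,0.1,0.02,0,0,0,0.1,-0.01,0,-0.005,0,0.1,-0.045,0,-0.005,0,0.1,-0.085,0,-0.005,0,0.1,-0.125,0,-0.005,0,0.1,-0.16,0,-0.005,0,0.1,-0.18,0,0,0,0.1,-0.18,0,0,0,0.1,-0.18,0,0,0])

```text
t: 5.95
ee_pos: [623.8, 298.7, 142.9]
orientation: [-0.001, -0.193, 0.981, -0.0]
wrist_force: [-0.1, 0.4, 0.3]
width: 0.195
grasp_force: 62.2
```

```bash
cat >> obs.py <<'E'
def kp(o):
    a=np.radians(22.3);d=o['ee_pos'][:2]-[561,227];print('keeper xy',(np.array([[np.cos(a),np.sin(a)],[-np.sin(a),np.cos(a)]])@d).round(1))
E
python3 - <<'E'
from obs import *
o,_=st();kp(o)
E
```

```text
t 5.95 pos [623.8 298.7 142.9] ydir 112.2 z [-0.002 -0.001 -1.   ] w 0.195 g 62.2 F [-0.1  0.4  0.3] q [-0.58  0.55  0.11  1.52 -0.06  1.08  1.5 ]
keeper xy [85.3 42.5]
```

Call:
move_arm(moves=[0.1,-0.004,0,0.02,0,0.1,-0.004,0,0.04,0,0.1,-0.004,0,0.058,0,0.1,-0.004,0,0.058,0,0.1,0.005,0,0.058,0,0.1,0.01,0,0.058,0,0.1,0.015,0,0.058,0,0.1,0.02,0,0.058,0,0.1,0.025,0,0.058,0,0.1,0.025,0,0.058,0])

```text
t: 6.95
ee_pos: [605.7, 290.8, 89.0]
orientation: [0.006, -0.193, 0.981, 0.001]
wrist_force: [8.1, 2.0, -2.1]
width: 0.199
grasp_force: 61.0
```

```bash
python3 - <<'E'
from obs import *
o,_=st();kp(o)
E
```

```text
t 6.95 pos [605.7 290.8  89. ] ydir 112.2 z [ 0.012  0.005 -1.   ] w 0.199 g 61.0 F [ 8.1  2.  -2.1] q [-0.59  0.56  0.1   1.63 -0.07  0.94  1.5 ]
keeper xy [65.6 42.1]
```

Call:
move_arm(moves=[0.1,0.004,0,0.002,0,0.1,0.008,0,0.004,0,0.1,0.012,0,0.004,0,0.1,0.016,0,0.004,0,0.1,0.02,0,0.004,0,0.1,0.024,0,0.004,0,0.1,0.026,0,0.004,0,0.1,0.026,0,0.004,0])

```text
t: 7.75
ee_pos: [584.0, 282.3, 86.4]
orientation: [0.009, -0.193, 0.981, 0.002]
wrist_force: [9.5, 3.8, 0.9]
width: 0.2
grasp_force: 60.5
```

```bash
python3 - <<'E'
from obs import *
o,_=st();kp(o)
E
```

```text
t 7.75 pos [584.  282.3  86.4] ydir 112.2 z [ 0.017  0.008 -1.   ] w 0.2 g 60.5 F [9.5 3.8 0.9] q [-0.59  0.52  0.1   1.7  -0.06  0.91  1.49]
keeper xy [42.3 42.4]
```

Pivoting steadily at about 10 N. I'll push a few mm more, then look.

Call:
move_arm(moves=[0.1,0.003,0,0,0,0.1,0.006,0,0,0,0.1,0.006,0,0,0,0.1,-0.01,0,-0.01,0,0.1,-0.01,0,-0.04,0,0.1,-0.01,0,-0.08,0,0.1,-0.01,0,-0.12,0,0.1,-0.01,0,-0.12,0,0.1,-0.01,0,-0.12,0])

```text
t: 8.65
ee_pos: [586.6, 283.6, 204.2]
orientation: [0.001, -0.193, 0.981, 0.001]
wrist_force: [-0.1, 0.6, 0.3]
width: 0.203
grasp_force: 59.9
```

```bash
python3 - <<'E'
from obs import *
o,_=st();kp(o)
cap('scene');cap('wrist');cap('top')
p=o['ee_pos']-[0,0,10]
ims=[]
for n in('scene','top'):
    u,v=proj(n,[p])[0].astype(int);print(n,u,v);save(n,'x',(u-40,v-40,u+40,v+40),5);ims.append(cv2.imread('pics/x.png'))
cv2.imwrite('pics/t3.png',np.hstack(ims))
print(proj('wrist',[p]))
save('wrist','w3')
E
```

```text
t 8.65 pos [586.6 283.6 204.2] ydir 112.2 z [ 0.003  0.002 -1.   ] w 0.203 g 59.9 F [-0.1  0.6  0.3] q [-0.6   0.42  0.12  1.57 -0.05  1.15  1.48]
keeper xy [45.1 42.6]
scene 372 289
top 164 166
[[285.05887978 263.99058834]]
```

View pics/t3.png

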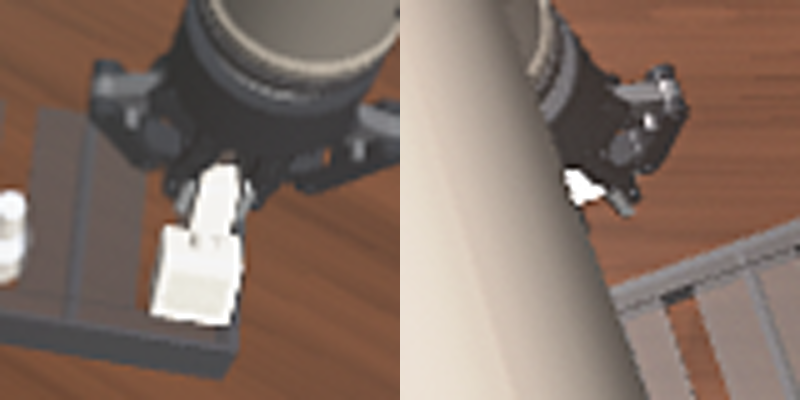

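View pics/w3.png

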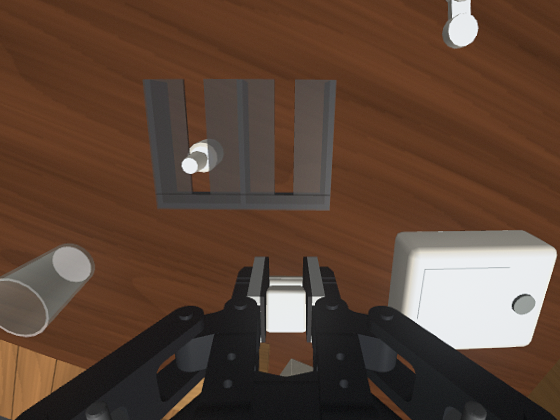

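```bash
cat > tilt.py <<'E'
from obs import *
def tilt(o,yaw,n='scene'):
    # bottle body points in frame: X along lean horizontal (yaw), about pivot
    g=o['ee_pos']+[0,0,19]
    v,u=np.mgrid[:420,:560];W=world(n,u.ravel(),v.ravel());p=np.load(n+'.npz')['p'].reshape(-1,3)
    a=np.radians(yaw);M=np.array([[np.cos(a),np.sin(a),0],[-np.sin(a),np.cos(a),0],[0,0,1]])
    L=(W-g)@M.T
    m=(abs(L[:,1])<22)&(L[:,2]<-20)&(L[:,2]>-85)&(L[:,0]>-30)&(L[:,0]<75)&(p.min(1)>140)
    R=L[m];print(n,len(R))
    r=np.random.default_rng(0)
    for k in range(2):
        best=0
        for i in range(800):
            if len(R)<15:return
            q=R[r.choice(len(R),3,False)];nn=np.cross(q[1]-q[0],q[2]-q[0]);l=np.linalg.norm(nn)
            if l<60:continue
            s=abs((R-q[0])@nn/l)<1.2
            if s.sum()>best:best=s.sum();bs=s
        C=R[bs].mean(0);nn=np.linalg.svd(R[bs]-C)[2][2];nn*=np.sign(nn[0]);print(best,C.round(1),nn.round(3),'elev',np.degrees(np.arcsin(nn[2])).round(1),'yawoff',np.degrees(np.arctan2(nn[1],nn[0])).round(1));R=R[~bs]
E
python3 - <<'E'
from tilt import *
o=manip.get_obs();tilt(o,22.2);tilt(o,22.2,'wrist')
E
```

```text
scene 256
133 [ 40.3  -0.6 -34.8] [0.871 0.014 0.49 ] elev 29.4 yawoff 0.9
49 [ 23.3  -2.3 -23.3] [ 0.41   0.014 -0.912] elev -65.8 yawoff 2.0
wrist 150
150 [ 14.8   0.7 -29.2] [ 0.988 -0.002  0.156] elev 9.0 yawoff -0.1
```

The broad face is tilted 29.4° with its yaw aligned, which is what the lens needs. Now I carry the bottle to the lens.

Call:
move_arm(moves=[0.1,0.012,-0.02,-0.01,2,0.1,0.032,-0.053,-0.016,5,0.1,0.052,-0.087,-0.022,8,0.1,0.072,-0.12,-0.028,11,0.1,0.092,-0.153,-0.034,14,0.1,0.112,-0.187,-0.04,17,0.1,0.132,-0.22,-0.046,20,0.1,0.152,-0.254,-0.052,21.7,0.1,0.172,-0.287,-0.056,21.7,0.1,0.188,-0.314,-0.06,21.7,0.1,0.2,-0.333,-0.062,21.7,0.1,0.2,-0.333,-0.062,21.7])

```text
t: 10.0
ee_pos: [525.4, -104.9, 263.5]
orientation: [-0.001, -0.001, 1.0, -0.001]
wrist_force: [-0.4, -0.5, 0.0]
width: 0.199
grasp_force: 59.9
```

```bash
python3 - <<'E'
from tilt import *
o,_=st();cap('scene');cap('top');tilt(o,.5);
save('scene','s4',(120,140,320,290),4)
E
```

```text
t 10.0 pos [ 525.4 -104.9  263.5] ydir 90.1 z [-0.002 -0.002 -1.   ] w 0.199 g 59.9 F [-0.4 -0.5  0. ] q [-0.21  0.18  0.38  1.77 -0.07  1.2   1.76]
scene 251
109 [ 38.2  -0.1 -38.7] [0.885 0.003 0.466] elev 27.8 yawoff 0.2
42 [ 39.9   1.4 -37.6] [ 0.885 -0.017  0.466] elev 27.8 yawoff -1.1
```

View pics/s4.png

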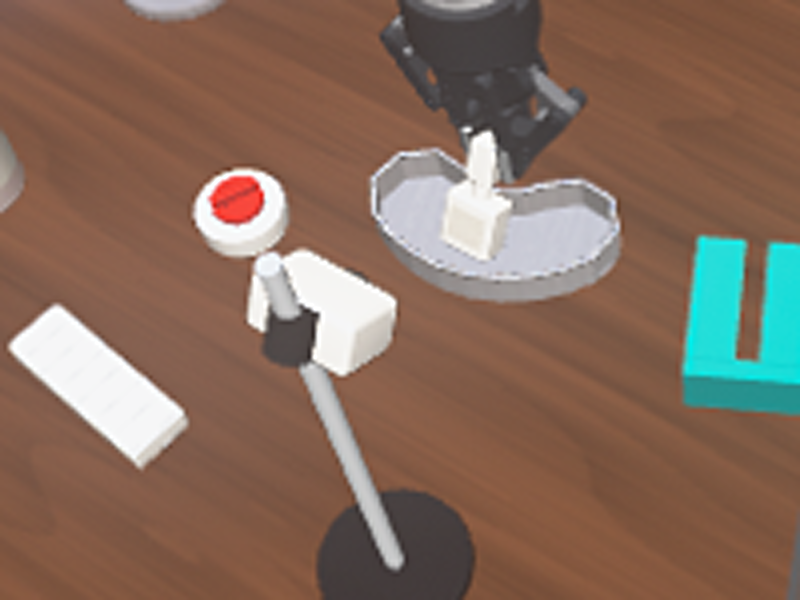

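The scene view shows the bottle held in front of the camera head at (478,215), broad face towards the lens and cap up. The dish, timer and pill box are undisturbed. I'll check the lens position against the post.

```bash
python3 - <<'E'
from h import *
for n in('scene','top'):
    z=np.load(n+'_head.npz');X=z['X'];c=z['c']
    q=X[(X[:,2]>365)];print(n,'post',len(q),np.percentile(q,[5,50,95],axis=0).round(1))
    v,u=np.mgrid[:420,:560];W=world(n,u.ravel(),v.ravel())
    m=(abs(W[:,0]-690)<90)&(abs(W[:,1]+100)<80)
    q=W[m&(W[:,2]>60)&(W[:,2]<250)&(W[:,0]>640)];print('post low',len(q),np.percentile(q,[5,50,95],axis=0).round(1))
    q=W[m&(W[:,2]>3)&(W[:,2]<30)&(W[:,0]>600)];print('foot',len(q),np.percentile(q,[1,50,99],axis=0).round(1))
    w=X[(c.min(1)>165)&(X[:,2]<350)&(X[:,2]>322)&(X[:,0]<698)];print('head',np.percentile(w,[1,50,99],axis=0).round(1))
    v,u=np.mgrid[:420,:560];
E
```

```text
scene post 81 [[ 701.7 -106.8  368.3]
 [ 708.5  -98.8  384.4]
 [ 713.4  -94.8  389.5]]
post low 210 [[ 702.8 -102.5   71.9]
 [ 710.4  -96.1  168.1]
 [ 713.9  -93.9  242. ]]
foot 1051 [[ 654.4 -152.2    3.6]
 [ 712.5  -94.7   12.1]
 [ 759.9  -46.2   17.6]]
head [[ 663.2 -131.1  322.6]
 [ 680.3  -91.3  332.4]
 [ 697.6  -66.5  342. ]]
top post 75 [[ 697.5 -107.3  368.6]
 [ 700.1 -101.8  388.8]
 [ 708.6  -95.6  392.4]]
post low 24 [[696.3 -99.6  65.6]
 [699.  -96.6  94.3]
 [703.4 -94.8 131.9]]
foot 577 [[ 605.2 -101.4    3.1]
 [ 702.2  -72.8   13.8]
 [ 771.6  -22.6   19.7]]
head [[ 658.6 -134.5  322.4]
 [ 676.8 -100.6  334.5]
 [ 696.5  -67.   344.7]]
```

Call:
move_arm(moves=[0.1,-0.002,0.002,-0.001,0,0.1,-0.002,0.004,-0.002,0,0.1,-0.002,0.004,-0.002,0,0.1,-0.002,0.004,-0.002,0,0.1,-0.002,0.004,-0.002,0,0.1,-0.002,0.004,-0.002,0])

```text
t: 10.7
ee_pos: [529.0, -96.5, 266.3]
orientation: [0.0, -0.005, 1.0, 0.0]
wrist_force: [-0.8, -0.2, 0.5]
width: 0.202
grasp_force: 59.9
```

```bash
python3 - <<'E'
from tilt import *
o,_=st();cap('scene');tilt(o,.5);print(abs(o['joint_vel']).max());print(manip.hand_in())
E
```

```text
t 10.7 pos [529.  -96.5 266.3] ydir 90.5 z [ 0.  0. -1.] w 0.202 g 59.9 F [-0.8 -0.2  0.5] q [-0.22  0.18  0.37  1.77 -0.07  1.21  1.75]
scene 256
106 [ 38.9  -0.1 -38.3] [ 0.902 -0.042  0.431] elev 25.5 yawoff -2.7
47 [ 30.5  17.4 -41.5] [0.013 1.    0.022] elev 1.3 yawoff 89.2
0.0026989885570527037
the job is handed in; nothing more can be done
None
```

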